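# Fit the bumper ring and hold the raking lamp to the pot

### The job

Get the inspection lamp ready and shine it into the excavated pot: slide the orange bumper ring down over the barrel of the lamp, which stands in its charging cradle, until it rests on the shoulder of the lamp's black head, and let go of the ring. Then draw the lamp up out of the cradle by its blue barrel, tilt it to about 45 degrees and hold it in the air beside and above the pot with the lens about 8 cm from the middle of the pot's mouth and aimed at it; finish still holding it there, ring in place, with lamp and gripper off the pot. Do not knock the pot over or shove it or the bystanders (blue ring, camera, jar) about.

Things in the scene. Friction and masses are not known exactly. Their poses are not given: they have to be found in the camera images.
- lamp: Loose round inspection lamp, 114 mm long, 180 g, upright in the cradle, lens down. Origin: centre of the lens face; own z from lens to tail; light shines along -z. Black head: diameter 36, z 0 to 48 mm, ends in a flat shoulder. Blue barrel: diameter 20, z 48 to 108, then narrows to 12 at the tail (114). The seated ring covers z 48 to 68, leaving 46 mm of barrel above it to grip.
- lens (a point): Centre of the lamp's lens face, same point and axes as the lamp's origin; it starts 10 mm above the work surface.
- spot (a point): Imaginary point on the beam, 80 mm straight in front of the lens (lamp's own z = -80 mm): to be brought to the middle of the pot's mouth.
- ring: Loose orange bumper ring lying flat on the bench: outer diameter 46, bore 26, height 20 mm, about 30 g. Origin at the centre of its underside, own z along its bore. Its bore has 3 mm to spare all round the lamp barrel; it cannot pass the head. Its place and that of the blue ring are swapped at random.
- cradle: Charging cradle, a white block 90 x 90 x 40 mm fixed to the bench, with a round socket of diameter 38 mm, 30 mm deep, in the middle of its top. Origin at the centre of its underside. With the lamp docked the lens face is 10 mm, the shoulder 58 mm and the tail end 124 mm above the bench.
- pot: Loose whitish round pot, 90 mm high, 700 g, greatest diameter 136 mm at mid height; neck 100, flared rim 112 mm outside and 100 mm inside. Origin at the centre of its underside, z up.
- mouth (a point): Middle of the pot's mouth, level with the rim, 90 mm above the pot's underside.
- blue_ring: Bystander: loose blue ring lying flat, outer diameter 40, bore 15, height 20 mm; too narrow for the lamp. Origin at the centre of its underside.
- camera: Bystander: small silver camera standing on the bench, 28 x 98 x 58 mm (lens barrel 10 mm more on its -x side). Origin at the centre of its underside.
- jar: Bystander: small pale closed jar with white cap, diameter 48, height 60 mm. Origin at the centre of its underside.

How it is judged:
By the outcome, as a careful person would: the job done as asked, in the order asked, and still so for the second after the job is handed in, while the arm keeps its last pose, push and grip.
It also fails if it takes over 51 s, if anything falls off the work surface, if the arm or the gripper's body presses on something with over 40 N, if the wrist force passes 120 N, or if a joint passes its speed limit or range.

### The arm

A 6-joint arm with a two-finger parallel gripper is mounted at the origin on the work surface. World frame = base frame: x ahead of the robot, y to its left, z up, the work surface at z = 0. Lengths are in mm, angles in rad, forces in N, time in s.
With the tool pointing down it reaches from about 400 to 825 mm from the base axis. Payload 7 kg.
Tool frame: the origin (TCP) lies at the centre of the arm's flange, where the gripper is bolted on; the fingertips stand 173 mm ahead of it and the grasp point (between the pads) lies 155 mm ahead of it; z points along the fingers, y is the direction in which the jaws open and shut (so a half turn about z gives the same grasp; the last joint's range is limited). The gripper opens to 85 mm and grips with 20 to 120 N. Pads are 22 mm wide; open, the fingers measure 114 mm over their backs; the gripper's body (76 mm by 85 mm) begins 54 mm behind the grasp point. The pads swing forward as they close: fully open they stand 13 mm farther back than shut.
Start: joints at [-0.894, 0.359, 0.012, 0, -1.224, -0.288], TCP at [255.85, -624.609, 404.702] pointing down, gripper open.
Joint ranges: [-3.07, 3.07], [-1.43, 2.12], [-1.02, 1.25], [-3.03, 1.67], [-3.05, -0], [-3.03, 3.03]. Speed limits (rad/s): [2.39, 2.39, 3.01, 3.14, 3.14, 3.14].

### API

Orientations are given as a rotation vector (axis times angle).
In Python, from bench import * gives the robot as it stands. The module is installed in compiled form; this text tells all that it offers.
- The arm moves only by the tool play_rows, never from a script. Its argument "increments" is a list of rows, each a list of 6 numbers: the shift along the tool's x, y, z in cm, then the turn, a rotation vector about the tool's x, y, z in rad. A call has exactly 10 rows; each row shifts and turns the commanded pose from where the row before left it, along the tool's axes as they then stand; what a row does not reach is not made up. A row lasts 1/10 s, in which the tool goes at most 50 mm and 8.59 degrees, less where a joint would pass 70% of its speed; a pose out of reach is approached as far as the arm can. A call is refused whole if a number of a shift passes 5 or a number of a turn 0.15, either way. A call with a gripper value outside its range is refused whole. "grip" is the opening, from 0 (shut) to 1 (fully open), set as the call begins (left out, the last holds). The fingers move at their own pace and stop on an object; "newtons" is the grip in N (left out, the last holds). Time passes only in rows, so rows that do not move let the fingers close, or fill a call up. It gives the time, the measured TCP pose, the force and the opening at its end, in the units of the state.
- read_state(): the state, without advancing time (a new reading comes with each control period).
- capture(name): name is "scene" or "side" or "wrist"; returns a dict with "frame" (384x512x3 uint8, blue, green, red), "fov_y" (degrees; the focal length in pixels is half the picture's height over the tangent of half this angle, whatever the lens; pixels are square), "cx", "cy" (the principal point, pixels), "R" (3x3) and "t" (3): a world point X has camera coordinates R X + t; the wrist camera has in their place "hand_eye" (4x4, takes a point from camera to tool coordinates, whose origin is the TCP and whose axes are the flange's). Camera axes: x right, y down, z forward; pixel columns grow to the right and rows downward; lengths in mm; the calibration is good to about 2 mm. A picture is of the moment at which its call begins: read the wrist's pose just before it. There is no depth.
- close_job(): hands the job in, once; it reports no verdict.
The state is a dict: "time": time; "joint_pos": joint angles; "joint_vel": joint speeds; "tau": joint torques, N m; "ee_pos": TCP position; "tool_rot": TCP orientation; "wrist_force": force on the tool from outside, world axes, zero at the start; "torque": the same for the moment, N m; "width": finger opening in mm.
Only numpy, scipy, OpenCV 4.12 (cv2) and the standard library are available. Lean on these libraries where they do the work, as an engineer would, in place of code of your own. Each camera call takes 0.05 s, during which the arm holds its last target. There are 200 camera calls.

## Working session

There is one attempt and no reset: what is moved stays moved. The work goes in short steps, Python scripts to look and compute and a tool call to move; the robot and the scene stay as the last step left them, time stands still between calls to the robot, and variables do not carry over. Pictures are saved under pics/ and viewed, about 8 in all and at most 12, crops included, and the job is handed in when it is done.

Besides the shell and the picture viewer there is one more tool, called after ">>>" as name(argument=value, ...) on one line, values as JSON. play_rows: Moves the arm, as the interface text tells. Its arguments: {"type":"object","properties":{"increments":{"type":"array"},"grip":{"type":"number"},"newtons":{"type":"number"}},"required":["increments"]}

```bash
mkdir -p pics; python3 - <<'E'
from bench import *
import cv2,numpy as np
s=read_state(); print(s)
a=[capture(n) for n in("scene","side","wrist")]
for n,c in zip(("scene","side","wrist"),a):
    cv2.imwrite(f"pics/{n}0.png",c["frame"]); print(n,{k:np.round(v,3).tolist() for k,v in c.items() if k!="frame"})
cv2.imwrite("pics/all0.png",np.vstack([a[0]["frame"],a[1]["frame"]])[:, :])
E
```

```text
{'time': 0.0, 'joint_pos': array([-8.93894927e-01,  3.59395328e-01,  1.10616603e-02, -3.50059583e-04,
       -1.22408818e+00, -2.88109454e-01]), 'joint_vel': array([ 5.77958800e-04, -1.09239308e-03,  4.42494864e-04,  5.83480092e-04,
        1.57120195e-05,  2.11635845e-04]), 'tau': array([ 7.82999359e-04, -5.83324313e+01,  2.93407953e+01,  6.93669364e+00,
       -6.16460995e-03, -2.83689594e-06]), 'ee_pos': array([ 255.80645941, -624.44420766,  403.75921226]), 'tool_rot': array([ 6.06600482e-01, -3.08200050e+00, -2.50138170e-03]), 'wrist_force': array([ 0.64058196, -0.40515631, -0.25253667]), 'torque': array([-0.00520193,  0.0048519 ,  0.01894288]), 'width': 85.49679825388388}
scene {'fov_y': 42.285, 'cx': 262.96, 'cy': 189.221, 'R': [[0.853, 0.521, -0.007], [0.434, -0.718, -0.545], [-0.289, 0.462, -0.838]], 't': [-527.432, -248.292, 1458.861]}
side {'fov_y': 46.451, 'cx': 256.847, 'cy': 185.831, 'R': [[-0.999, -0.039, 0.011], [-0.033, 0.601, -0.798], [0.025, -0.798, -0.602]], 't': [628.008, 71.824, 1135.749]}
wrist {'fov_y': 64.087, 'cx': 255.353, 'cy': 191.641, 'hand_eye': [[0.0, -0.966, -0.259, 65.028], [1.0, 0.0, 0.001, 0.216], [-0.001, -0.259, 0.966, 30.226], [0.0, 0.0, 0.0, 1.0]]}
```

View pics/scene0.png

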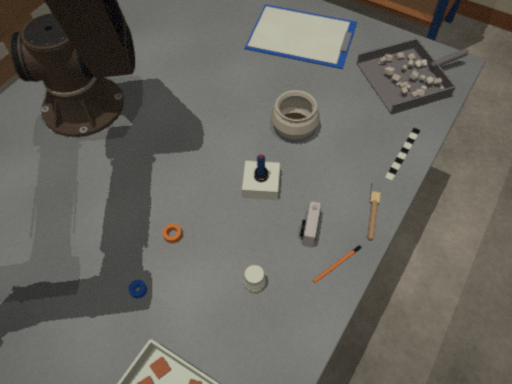

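View pics/side0.png

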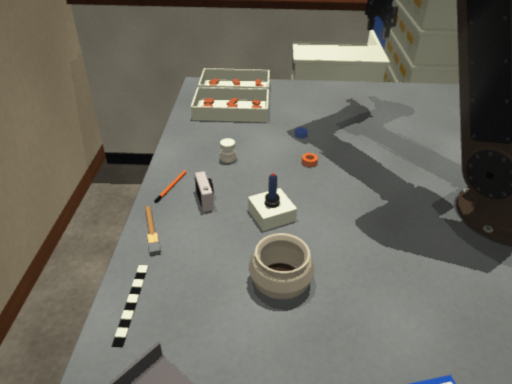

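The scene view shows the orange ring at (173,233), blue ring (138,289), lamp tail about (261,156) in the cradle (262,180), pot mouth (297,105), camera (312,222) and jar (255,278). In the side view the ring is at (310,160), the lamp tail at (273,177) and the pot mouth at (282,254).

```bash
cat > h.py <<'E'
from bench import *
import cv2,numpy as np
from scipy.spatial.transform import Rotation as Ro
def cam(name):
    s=read_state(); c=capture(name); f=c["frame"].shape[0]/2/np.tan(np.radians(c["fov_y"]/2))
    if name=="wrist":
        H=c["hand_eye"]; Rt=Ro.from_rotvec(s["tool_rot"]).as_matrix()
        Rw=Rt@H[:3,:3]; o=Rt@H[:3,3]+s["ee_pos"]
    else: Rw=np.array(c["R"]).T; o=-Rw@np.array(c["t"])
    return dict(img=c["frame"],f=f,c=np.array([c["cx"],c["cy"]]),R=Rw,o=o,s=s)
def ray(C,p): 
    d=C["R"]@np.append((np.asarray(p,float)-C["c"])/C["f"],1); return C["o"],d/np.linalg.norm(d)
def onz(C,p,z): o,d=ray(C,p); return o+d*(z-o[2])/d[2]
def proj(C,X): v=C["R"].T@(np.asarray(X,float)-C["o"]); return v[:2]/v[2]*C["f"]+C["c"]
def tri(*rs):
    A=sum(np.eye(3)-np.outer(d,d) for o,d in rs); b=sum((np.eye(3)-np.outer(d,d))@o for o,d in rs); return np.linalg.solve(A,b)
def mask(C,lo,hi,box=None):
    m=cv2.inRange(cv2.cvtColor(C["img"],cv2.COLOR_BGR2HSV),np.array(lo),np.array(hi))
    if box: k=np.zeros_like(m); x0,y0,x1,y1=box; k[y0:y1,x0:x1]=1; m=m*k
    return m
def big(m): return max(cv2.findContours(m,cv2.RETR_EXTERNAL,cv2.CHAIN_APPROX_NONE)[0],key=cv2.contourArea)
E
python3 - <<'E'
from h import *
np.set_printoptions(precision=1,suppress=True)
S,D=cam("scene"),cam("side")
for C,b,n in((S,(150,210,200,255),"scene"),(D,(295,145,325,175),"side")):
    k=big(mask(C,(3,120,80),(20,255,255),b)); m=cv2.moments(cv2.convexHull(k)); print(n,"ring",onz(C,(m['m10']/m['m00'],m['m01']/m['m00']),10))
# coarse
print("tail",tri(ray(S,(261.5,156.5)),ray(D,(273,175.5))))
print("pot",onz(S,(297,105),90),onz(D,(282,254),90)); print("jar",onz(S,(254,271),60),"cam",onz(S,(314,208),58),"blue",onz(S,(138,289),10))
def crop(C,x,y,w,h): return cv2.resize(C["img"][y:y+h,x:x+w],(400,400*h//w),interpolation=cv2.INTER_CUBIC)
cv2.imwrite("pics/crop.png",np.vstack([np.hstack([crop(S,230,140,80,60),crop(D,240,160,80,60)]),np.hstack([crop(S,256,80,80,60),crop(D,242,230,80,60)])]))
E
```

```text
scene ring [ 485.4 -209.1   10. ]
side ring [ 483.  -208.6   10. ]
tail [592.6  32.8 120.1]
pot [574.4 247.8  90. ] [569.3 256.6  90. ]
jar [ 722.3 -208.2   60. ] cam [758.8   5.8  58. ] blue [ 506.5 -365.4   10. ]
```

View pics/crop.png

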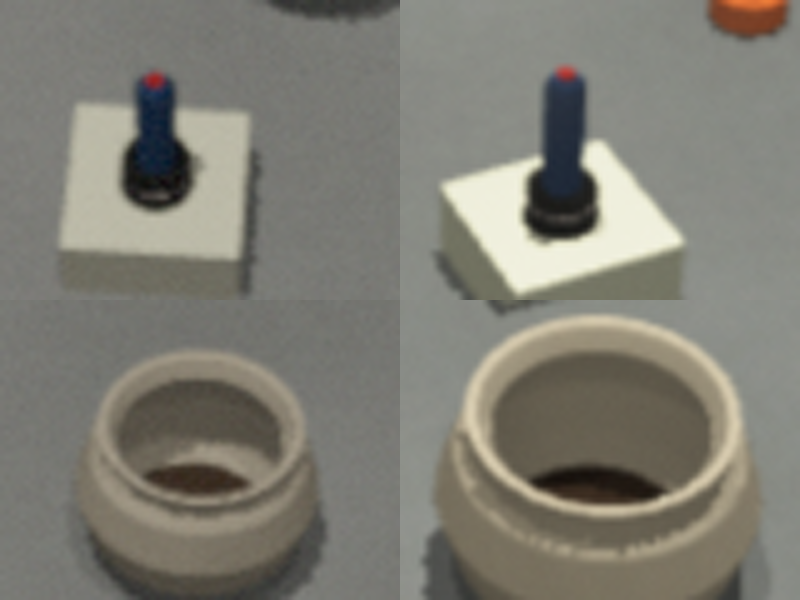

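The crop refines the lamp's red tail tip to scene (261,156) and side (273.2,174.6). The rim centre comes out at scene (296.2,106.2) and side (282.6,253.7). Next I move above the orange ring and check it with the wrist camera.

>>> play_rows(increments=[[-3.7,3.0,1.0,0,0,0],[-3.7,3.0,1.0,0,0,0],[-3.7,3.0,1.0,0,0,0],[-3.7,3.0,1.0,0,0,0],[-3.7,3.0,1.0,0,0,0],[-3.7,3.0,1.0,0,0,0],[-3.7,3.0,1.0,0,0,0],[-3.7,3.0,1.0,0,0,0],[-3.7,2.9,1.0,0,0,0],[-3.6,2.9,1.0,0,0,0]], grip=1, newtons=30)

```text
time: 1.25
ee_pos: [485.0, -207.1, 304.6]
tool_rot: [-0.607, 3.082, -0.0]
wrist_force: [1.6, 0.3, -0.2]
width: 85.4
```

```bash
cat >> h.py <<'E'
np.set_printoptions(precision=2,suppress=True)
def delta(target,s=None):
    s=s or read_state(); return Ro.from_rotvec(s["tool_rot"]).inv().apply(np.array(target)-s["ee_pos"])/10
def st():
    s=read_state(); print(s["time"],"ee",s["ee_pos"],"rot",s["tool_rot"],"q",s["joint_pos"],"F",s["wrist_force"],"w",s["width"]); return s
E
python3 - <<'E'
from h import *
st(); C=cam("wrist"); cv2.imwrite("pics/w1.png",C["img"])
S,D=cam("scene"),cam("side")
print("pot",onz(S,(296.2,106.2),90),onz(D,(282.6,253.7),90),"tail",tri(ray(S,(261,156)),ray(D,(273.2,174.6))),onz(S,(261,156),124),onz(D,(273.2,174.6),124))
m=mask(C,(3,120,60),(20,255,255)); k=big(m); (e,ax,an)=cv2.fitEllipse(k); print("wrist ring",e,ax,onz(C,e,15),[onz(C,p[0],20) for p in (k[k[:,0,0].argmin()],k[k[:,0,0].argmax()],k[k[:,0,1].argmin()],k[k[:,0,1].argmax()])])
E
```

```text
1.25 ee [ 485.   -207.09  304.64] rot [-0.61  3.08 -0.  ] q [-0.03  0.21 -0.45  0.   -0.91 -1.15] F [ 1.64  0.3  -0.16] w 85.38009243949574
pot [574.68 242.97  90.  ] [568.08 255.7   90.  ] tail [591.95  32.04 122.32] [594.58  30.99 124.  ] [590.22  33.37 124.  ]
wrist ring (258.08758544921875, 187.49700927734375) (51.430076599121094, 52.09214782714844) [ 484.89 -204.16   15.  ] [array([ 490.97, -225.81,   20.  ]), array([ 479.79, -182.21,   20.  ]), array([ 463.26, -215.03,   20.  ]), array([ 507.56, -199.67,   20.  ])]
```

View pics/w1.png

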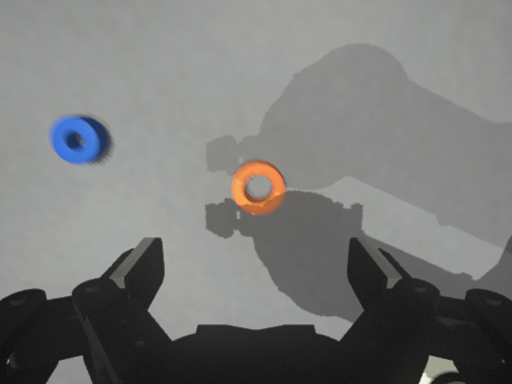

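The wrist view shows the orange ring at (258,187) and the blue ring at (78,139), both well clear. Ring estimate is (485, -206). I descend and grip.

>>> play_rows(increments=[[0,0.1,1.5,0,0,0],[0,0,1.5,0,0,0],[0,0,1.5,0,0,0],[0,0,1.5,0,0,0],[0,0,1.5,0,0,0],[0,0,1.5,0,0,0],[0,0,1.5,0,0,0],[0,0,1.5,0,0,0],[0,0,1.0,0,0,0],[0,0,0.1,0,0,0]])

```text
time: 2.4
ee_pos: [483.3, -208.6, 172.7]
tool_rot: [0.605, -3.081, -0.001]
wrist_force: [0.9, -0.0, 0.1]
width: 85.5
```

>>> play_rows(increments=[[0,0,0,0,0,0],[0,0,0,0,0,0],[0,0,0,0,0,0],[0,0,0,0,0,0],[0,0,0,0,0,0],[0,0,0,0,0,0],[0,0,0,0,0,0],[0,0,0,0,0,0],[0,0,0,0,0,0],[0,0,0,0,0,0]], grip=0, newtons=30)

```text
time: 3.4
ee_pos: [484.3, -208.1, 174.8]
tool_rot: [-0.607, 3.081, -0.001]
wrist_force: [-0.2, -0.7, 5.5]
width: 45.0
```

```bash
python3 - <<'E'
from h import *
st(); C=cam("wrist"); cv2.imwrite("pics/w2.png",C["img"])
E
```

```text
3.4 ee [ 484.26 -208.09  174.76] rot [-0.61  3.08 -0.  ] q [-0.03  0.39 -0.58  0.   -0.6  -1.15] F [-0.19 -0.7   5.54] w 45.00144464384468
```

View pics/w2.png

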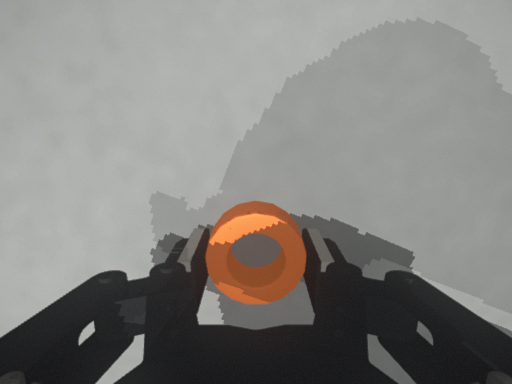

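The ring sits centred between the pads at (256,252), width 45 mm. I lift and move to just short of the lamp for a wrist look.

>>> play_rows(increments=[[0,0,-1.5,0,0,0],[0,0,-2.5,0,0,0],[-1.6,2.2,-2.0,0,0,0],[-1.6,2.2,-2.0,0,0,0],[-1.7,2.3,-2.0,0,0,0],[-1.7,2.3,-2.0,0,0,0],[-1.7,2.3,-2.0,0,0,0],[-1.7,2.3,-2.0,0,0,0],[-1.6,2.3,-2.0,0,0,0],[-1.5,2.2,-1.0,0,0,0]])

```text
time: 4.45
ee_pos: [536.9, 10.4, 366.2]
tool_rot: [-0.607, 3.079, 0.001]
wrist_force: [0.1, -0.7, -1.1]
width: 45.0
```

>>> play_rows(increments=[[0,0,0,0,0,0],[0,0,0,0,0,0],[0,0,0,0,0,0],[0,0,0,0,0,0],[0,0,0,0,0,0],[0,0,0,0,0,0],[0,0,0,0,0,0],[0,0,0,0,0,0],[0,0,0,0,0,0],[0,0,0,0,0,0]])

```text
time: 5.45
ee_pos: [536.6, 9.1, 363.7]
tool_rot: [-0.607, 3.082, 0.0]
wrist_force: [-0.2, 0.4, 0.4]
width: 45.3
```

```bash
python3 - <<'E'
from h import *
s=st(); C=cam("wrist"); cv2.imwrite("pics/w3.png",C["img"])
k=big(mask(C,(3,120,60),(20,255,255))); e,ax,an=cv2.fitEllipse(k); print(e,ax)
z=s["ee_pos"][2]-175+14
T=lambda X:Ro.from_rotvec(s["tool_rot"]).inv().apply(X-s["ee_pos"])
print("ring in tool",T(onz(C,e,z)))
for lo,hi in(((0,120,60),(3,255,255)),((172,120,60),(180,255,255))):
    m=mask(C,lo,hi); print(m.sum()//255, np.array(cv2.moments(m,True)['m10'])/max(m.sum()/255,1),cv2.moments(m,True)['m01']/max(m.sum()/255,1))
E
```

```text
5.45 ee [536.58   9.11 363.71] rot [-0.61  3.08  0.  ] q [ 0.38  0.16 -0.35 -0.   -1.05 -1.56] F [-0.24  0.44  0.41] w 45.26063738250894
(255.4805145263672, 253.15708923339844) (99.7563705444336, 101.65599060058594)
ring in tool [  0.24   0.41 161.  ]
0 0.0 0.0
0 0.0 0.0
```

View pics/w3.png

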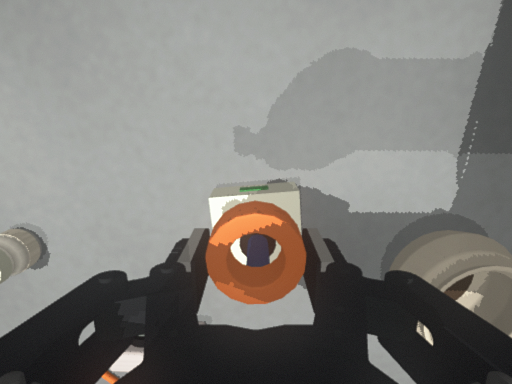

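The held ring is centred on the tool axis at (256,253), tool (0.2, 0.4) mm. The lamp's blue barrel shows through the bore at (257,248), so its position across the jaws is right. I move past the lamp so that it shows above the ring.

>>> play_rows(increments=[[-1.2,0,0,0,0,0],[-1.2,0,0,0,0,0],[-1.2,0,0,0,0,0],[-1.2,0,0,0,0,0],[-1.2,0,0,0,0,0],[-1.2,0,0,0,0,0],[-0.8,0,0,0,0,0],[0,0,0,0,0,0],[0,0,0,0,0,0],[0,0,0,0,0,0]])

```text
time: 6.5
ee_pos: [610.2, 39.3, 363.8]
tool_rot: [0.607, -3.082, -0.0]
wrist_force: [0.0, -0.4, -0.8]
width: 45.3
```

```bash
python3 - <<'E'
from h import *
s=st(); C=cam("wrist"); cv2.imwrite("pics/w4.png",C["img"])
E
```

```text
6.5 ee [610.24  39.28 363.76] rot [ 0.61 -3.08 -0.  ] q [ 0.38  0.28 -0.19 -0.   -1.09 -1.57] F [ 0.04 -0.37 -0.76] w 45.34304963484053
```

View pics/w4.png

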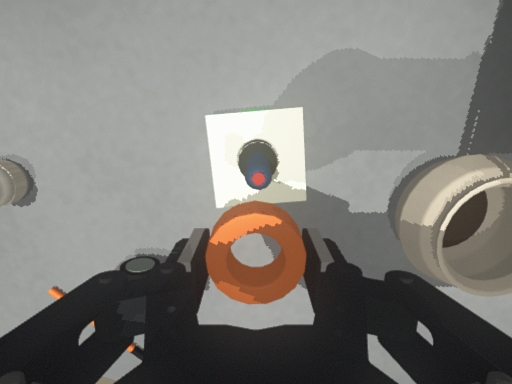

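The wrist view shows the lamp's red tail at (258,179), the cradle top with corners (207,115), (302,108), (307,200), (217,207), and part of the pot at right.

```bash
python3 - <<'E'
from h import *
C=cam("wrist")
m=cv2.bitwise_or(mask(C,(0,120,60),(8,255,255),(240,165,275,190)),mask(C,(170,120,60),(180,255,255),(240,165,275,190)))
M=cv2.moments(m,True); p=(M['m10']/M['m00'],M['m01']/M['m00']); X=onz(C,p,124); print(p,"tail",X)
g=big(cv2.inRange(cv2.cvtColor(C["img"],cv2.COLOR_BGR2GRAY),195,255)); r=cv2.minAreaRect(g); print(r,"cradle",onz(C,r[0],40))
print("target delta", delta(np.array([X[0],X[1],300])))
E
```

```text
(257.9917355371901, 178.099173553719) tail [592.14  34.32 124.  ]
((257.3975524902344, 156.87295532226562), (93.61396026611328, 97.869140625), 84.80557250976562) cradle [589.95  33.64  40.  ]
target delta [1.87 0.23 6.4 ]
```

>>> play_rows(increments=[[0.5,0,0,0,0,0],[0.7,0.1,0,0,0,0],[0.7,0.1,0.5,0,0,0],[0,0,1.5,0,0,0],[0,0,1.5,0,0,0],[0,0,1.0,0,0,0],[0,0,0.5,0,0,0],[0,0,0,0,0,0],[0,0,0,0,0,0],[0,0,0,0,0,0]])

```text
time: 7.6
ee_pos: [592.5, 34.2, 314.4]
tool_rot: [-0.607, 3.081, 0.0]
wrist_force: [1.0, -0.2, 0.2]
width: 45.4
```

```bash
python3 - <<'E'
from h import *
s=st(); C=cam("wrist")
S,D=cam("scene"),cam("side")
def crop(C,x,y,w,h): return cv2.resize(C["img"][y:y+h,x:x+w],(400,400*h//w),interpolation=cv2.INTER_CUBIC)
cv2.imwrite("pics/c5.png",np.hstack([crop(C,180,170,150,150),crop(D,240,140,70,70)]))
E
```

```text
7.6 ee [592.52  34.16 314.35] rot [-0.61  3.08  0.  ] q [ 0.39  0.3  -0.3   0.   -0.98 -1.57] F [ 0.99 -0.25  0.2 ] w 45.4284889505307
```

View pics/c5.png

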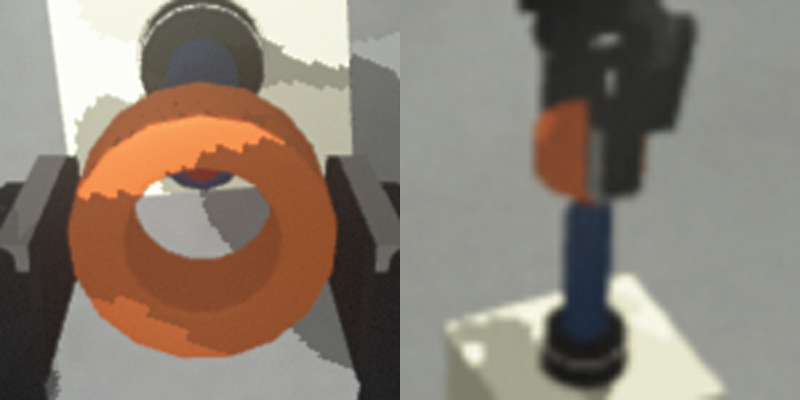

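The crop shows the bore and lamp in line in both views: tail and bore both at crop column 203 in the wrist half, ring and barrel at 588 in the side half. I lower the ring.

>>> play_rows(increments=[[0.05,0,0.5,0,0,0],[0,0,1.0,0,0,0],[0,0,1.0,0,0,0],[0,0,1.0,0,0,0],[0,0,0.8,0,0,0],[0,0,0.7,0,0,0],[0,0,0.5,0,0,0],[0,0,0.3,0,0,0],[0,0,0,0,0,0],[0,0,0,0,0,0]])

```text
time: 8.75
ee_pos: [592.0, 33.9, 256.0]
tool_rot: [-0.607, 3.082, 0.0]
wrist_force: [-0.4, -1.1, 0.0]
width: 45.6
```

>>> play_rows(increments=[[0,0,0.4,0,0,0],[0,0,0.4,0,0,0],[0,0,0.4,0,0,0],[0,0,0.4,0,0,0],[0,0,0.3,0,0,0],[0,0,0.2,0,0,0],[0,0,0,0,0,0],[0,0,0,0,0,0],[0,0,0,0,0,0],[0,0,0,0,0,0]])

```text
time: 9.75
ee_pos: [591.9, 33.9, 234.9]
tool_rot: [-0.607, 3.082, 0.0]
wrist_force: [-0.1, -1.3, -0.7]
width: 45.1
```

>>> play_rows(increments=[[0,0,0,0,0,0],[0,0,0,0,0,0],[0,0,0,0,0,0],[0,0,0,0,0,0],[0,0,0,0,0,0],[0,0,-0.4,0,0,0],[0,0,-0.7,0,0,0],[0,0,-0.7,0,0,0],[0,0,-0.4,0,0,0],[0,0,0,0,0,0]], grip=1)

```text
time: 10.75
ee_pos: [592.1, 34.0, 257.8]
tool_rot: [-0.607, 3.081, 0.0]
wrist_force: [0.1, 0.2, 0.3]
width: 86.0
```

```bash
python3 - <<'E'
from h import *
s=st(); C=cam("wrist")
S,D=cam("scene"),cam("side")
def crop(C,x,y,w,h): return cv2.resize(C["img"][y:y+h,x:x+w],(400,400*h//w),interpolation=cv2.INTER_CUBIC)
cv2.imwrite("pics/c6.png",np.hstack([crop(C,130,130,250,250),crop(D,240,150,70,70)]))
E
```

```text
10.75 ee [592.1   33.98 257.82] rot [-0.61  3.08  0.  ] q [ 0.39  0.36 -0.36  0.   -0.85 -1.57] F [0.06 0.21 0.27] w 85.97868847375074
```

View pics/c6.png

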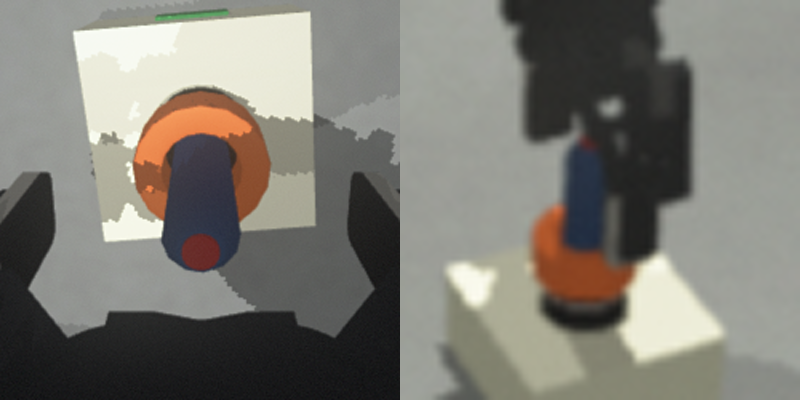

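The ring is seated flat on the shoulder around the barrel, and the open fingers are clear of it. I grip the barrel and draw the lamp up.

>>> play_rows(increments=[[0,0,0,0,0,0],[0,0,0,0,0,0],[0,0,0,0,0,0],[0,0,0,0,0,0],[0,0,0,0,0,0],[0,0,0,0,0,0],[0,0,0,0,0,0],[0,0,0,0,0,0],[0,0,0,0,0,0],[0,0,0,0,0,0]], grip=0, newtons=80)

```text
time: 11.9
ee_pos: [591.9, 33.9, 256.8]
tool_rot: [-0.607, 3.082, -0.0]
wrist_force: [0.3, -1.1, 1.3]
width: 18.2
```

```bash
python3 - <<'E'
from h import *
st(); S,D=cam("scene"),cam("side")
# far rim edge -> centre, 56 mm nearer along horizontal view direction
for C,e,l,r in((S,(296.2,90),(275.4,105),(317,105)),(D,(282.6,233.4),(254.6,250),(310.6,250))):
    X=onz(C,e,89); d=(X-C["o"])[:2]; d/=np.linalg.norm(d); print("far",X,"centre",X[:2]-56*d, "widths",onz(C,l,89),onz(C,r,89))
# inner mouth: dark-to-rim; print inner ellipse by extremes from the crop picture
for C,l,r,t,b in((S,(279.2,0),(312.8,0),(0,95.6),(0,120.5)),(D,(260,0),(304.6,0),(0,239.8),(0,273))):
    c=((l[0]+r[0])/2,(t[1]+b[1])/2); print("inner",c,onz(C,c,88))
E
```

```text
11.9 ee [591.92  33.89 256.82] rot [-0.61  3.08 -0.  ] q [ 0.39  0.36 -0.36  0.   -0.85 -1.57] F [ 0.25 -1.12  1.33] w 18.23026878947999
far [545.11 295.71  89.  ] centre [570.05 245.57] widths [524.32 218.75  89.  ] [619.97 276.34  89.  ]
far [567.65 195.66  89.  ] centre [570.4  251.59] widths [624.29 247.24  89.  ] [511.52 241.55  89.  ]
inner (296.0, 108.05) [576.66 238.56  88.  ]
inner (282.3, 256.4) [568.62 261.19  88.  ]
```

The lamp is gripped, width 18.2 mm. The far rim edges give a pot centre near (570, 249). I lift, then tilt.

>>> play_rows(increments=[[0,0,-0.7,0,0,0],[0,0,-1.2,0,0,0],[0,0,-1.6,0,0,0],[0,0,-1.8,0,0,0],[0,0,-1.8,0,0,0],[0,0,-1.8,0,0,0],[0,0,-1.8,0,0,0],[0,0,-1.8,0,0,0],[0,0,-1.0,0,0,0],[0,0,-0.5,0,0,0]])

```text
time: 13.0
ee_pos: [591.6, 33.9, 398.1]
tool_rot: [-0.607, 3.081, 0.001]
wrist_force: [-1.0, -1.2, -3.0]
width: 18.2
```

>>> play_rows(increments=[[0,0,0,-0.036,-0.015,0],[0,0,0,-0.055,-0.022,0],[0,0,0,-0.091,-0.037,0],[0,0,0,-0.091,-0.037,0],[0,0,0,-0.091,-0.037,0],[0,0,0,-0.091,-0.037,0],[0,0,0,-0.091,-0.037,0],[0,0,0,-0.091,-0.037,0],[0,0,0,-0.055,-0.022,0],[0,0,0,-0.036,-0.015,0]])

```text
time: 14.0
ee_pos: [591.7, 33.2, 395.8]
tool_rot: [-0.534, 2.722, 1.132]
wrist_force: [0.1, 0.2, -2.1]
width: 18.0
```

>>> play_rows(increments=[[0,0,0,0,0,0],[0,0,0,0,0,0],[0,0,0,0,0,0],[0,0,0,0,0,0],[0,0,0,0,0,0],[0,0,0,0,0,0],[0,0,0,0,0,0],[0,0,0,0,0,0],[0,0,0,0,0,0],[0,0,0,0,0,0]])

```text
time: 15.0
ee_pos: [591.8, 33.8, 396.7]
tool_rot: [-0.536, 2.722, 1.129]
wrist_force: [0.1, -0.2, -2.2]
width: 18.1
```

```bash
python3 - <<'E'
from h import *
s=st(); print("tool z",Ro.from_rotvec(s["tool_rot"]).apply([0,0,1])); C=cam("wrist"); cv2.imwrite("pics/w7.png",C["img"])
S=cam("scene"); D=cam("side"); cv2.imwrite("pics/all7.png",np.hstack([C["img"],cv2.resize(D["img"][100:388,200:420],(293,384))])[:, :800])
E
```

```text
15.0 ee [591.81  33.84 396.7 ] rot [-0.54  2.72  1.13] q [ 0.04  0.28  0.05 -0.8  -1.38 -1.05] F [ 0.11 -0.16 -2.18] w 18.136586091036357
tool z [-0.    0.71 -0.71]
```

View pics/all7.png

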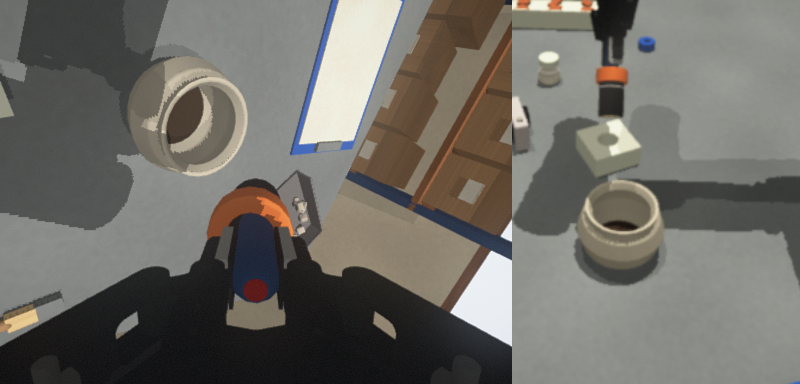

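The lamp is tilted 45° with the ring on the shoulder; the pot rim is at about (206,125) in the wrist view and undisturbed. I fit the rim numerically from its right-hand silhouette, which is the rim edge itself.

```bash
cat > rim.py <<'E'
from h import *
from scipy.optimize import least_squares
def rim(C,c0,angs,show=False):
    hsv=cv2.cvtColor(C["img"],cv2.COLOR_BGR2HSV); m=cv2.medianBlur(cv2.inRange(hsv,np.array((8,28,40)),np.array((35,140,255))),5)
    cnt=big(m)[:,0,:]; a=np.degrees(np.arctan2(cnt[:,1]-c0[1],cnt[:,0]-c0[0]))
    p=cnt[(a>angs[0])&(a<angs[1])]; P=np.array([onz(C,q,88)[:2] for q in p])
    f=lambda v:np.hypot(*(P-v[:2]).T)-v[2]
    for fix in(True,False):
        r=least_squares((lambda v:f((v[0],v[1],56))) if fix else f,(570,249) if fix else (570,249,56),loss="soft_l1",f_scale=1.5)
        print("rim",len(p),r.x,"rms",np.sqrt(np.mean(r.fun**2)),cnt.min(0),cnt.max(0))
E
python3 - <<'E'
from rim import *
C=cam("wrist")
for a in((-60,60),(-80,80),(-45,75)): rim(C,(206,125),a)
st()
E
```

```text
rim 537 [329.34 865.9 ] rms 261.6395197118071 [350   0] [511 204]
rim 537 [356.29 919.77 310.8 ] rms 40.34258095275233 [350   0] [511 204]
rim 537 [329.34 865.9 ] rms 261.6395197118071 [350   0] [511 204]
rim 537 [356.29 919.77 310.8 ] rms 40.34258095275233 [350   0] [511 204]
rim 537 [329.34 865.9 ] rms 261.6395197118071 [350   0] [511 204]
rim 537 [356.29 919.77 310.8 ] rms 40.34258095275233 [350   0] [511 204]
15.2 ee [591.82  33.85 396.7 ] rot [-0.54  2.72  1.13] q [ 0.04  0.28  0.05 -0.8  -1.38 -1.05] F [ 0.23 -0.18 -2.79] w 18.175025870058043
```

Wrong blob was picked (the shelf); I restrict the mask to the pot's box.

```bash
sed -i 's/    cnt=big(m)/    k=np.zeros_like(m); k[45:185,115:265]=255; cnt=big(m\&k)/' rim.py
python3 - <<'E'
from rim import *
C=cam("wrist")
for a in((-60,60),(-80,80),(-45,75)): rim(C,(206,125),a)
E
```

```text
rim 80 [570.55 251.78] rms 0.4765928076555581 [128  56] [247 175]
rim 80 [570.08 252.86  54.98] rms 0.44698304604188993 [128  56] [247 175]
rim 109 [570.   251.64] rms 1.4901414608226102 [128  56] [247 175]
rim 109 [570.49 250.    57.43] rms 1.2779295362901584 [128  56] [247 175]
rim 80 [570.38 251.77] rms 0.4845682538567 [128  56] [247 175]
rim 80 [570.31 252.36  55.48] rms 0.4774042466373892 [128  56] [247 175]
```

```bash
python3 - <<'E'
from h import *
s=st(); z=Ro.from_rotvec(s["tool_rot"]).apply([0,0,1]); print(z)
T=np.array([570.4,250.5,90])-326.8*z; print(T,delta(T))
E
```

```text
15.25 ee [591.81  33.86 396.68] rot [-0.54  2.72  1.13] q [ 0.04  0.28  0.05 -0.8  -1.38 -1.05] F [-0.26 -0.72 -2.04] w 18.110944599127333
[-0.    0.71 -0.71]
[571.01  19.31 320.98] [ 4.33 -5.13  4.33]
```

>>> play_rows(increments=[[0.3,-0.4,0.3,0,0,0],[0.6,-0.7,0.6,0,0,0],[0.7,-0.8,0.7,0,0,0],[0.8,-0.9,0.8,0,0,0],[0.8,-0.9,0.8,0,0,0],[0.6,-0.7,0.6,0,0,0],[0.3,-0.4,0.3,0,0,0],[0.2,-0.3,0.2,0,0,0],[0,0,0,0,0,0],[0,0,0,0,0,0]])

```text
time: 16.25
ee_pos: [571.5, 19.4, 321.8]
tool_rot: [-0.536, 2.722, 1.129]
wrist_force: [0.3, -1.4, -1.7]
width: 18.3
```

>>> play_rows(increments=[[0,0,0,0,0,0],[0,0,0,0,0,0],[0,0,0,0,0,0],[0,0,0,0,0,0],[0,0,0,0,0,0],[0,0,0,0,0,0],[0,0,0,0,0,0],[0,0,0,0,0,0],[0,0,0,0,0,0],[0,0,0,0,0,0]])

```text
time: 17.25
ee_pos: [571.2, 19.4, 321.4]
tool_rot: [-0.536, 2.722, 1.129]
wrist_force: [-0.2, -0.2, -2.5]
width: 18.0
```

```bash
python3 - <<'E'
from rim import *
s=st(); z=Ro.from_rotvec(s["tool_rot"]).apply([0,0,1]); print("z",z,"spot",s["ee_pos"]+326.8*z,"lens",s["ee_pos"]+246.8*z)
C=cam("wrist"); S,D=cam("scene"),cam("side")
L=s["ee_pos"]+246.8*z; M=np.array([570.4,250.5,90])
for n,c in(("scene",S),("side",D)): print(n,"pred lens",proj(c,L),"tail",proj(c,L-114*z),"mouth",proj(c,M))
a=cv2.resize(S["img"][60:200,220:340],(360,420),interpolation=cv2.INTER_CUBIC); b=cv2.resize(D["img"][160:300,220:340],(360,420),interpolation=cv2.INTER_CUBIC)
cv2.imwrite("pics/fin.png",np.hstack([a,b]))
E
```

```text
17.25 ee [571.21  19.43 321.42] rot [-0.54  2.72  1.13] q [ 0.01  0.33 -0.06 -0.83 -1.29 -0.91] F [-0.15 -0.2  -2.45] w 18.026124685240394
z [-0.    0.71 -0.71] spot [570.59 250.62  90.45] lens [570.74 194.03 146.99]
scene pred lens [286.5  102.56] tail [270.41 100.74] mouth [296.18 103.79]
side pred lens [282.37 211.78] tail [283.81 156.6 ] mouth [281.42 251.78]
```

View pics/fin.png

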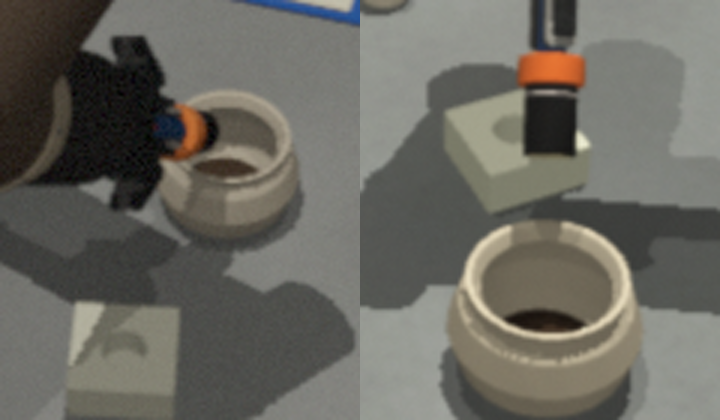

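The final views show the lens end at side pixel (283,212), against a predicted (282,212). The ring is up against the head, the lamp points at the mouth, and lamp and gripper are clear of the pot.

```bash
python3 -c "
from bench import *
print(close_job())"
```

```text
the job is handed in; nothing more can be done
None
```

The job is handed in after about 17.4 s. The orange ring is seated on the shoulder of the lamp's head. The arm is holding the lamp by its barrel with 80 N, tilted 45° above the pot.

- **Aim:** the last check puts the lens at (571, 194, 147) mm, 80 mm from the mouth. The spot is at (570.6, 250.6, 90.5), against a measured mouth at about (570.4, 250.5, 90).
- **Clearance:** lamp and gripper are off the pot, and the wrist force is about 2.5 N, which is roughly the weight of lamp and ring. The pot and the cradle look untouched in the last view. I sent no command near the camera, jar or blue ring, but did not measure their positions again at the end.
- **Disagreements:**
  - My first estimates of the mouth centre from the two fixed cameras were up to 13 mm apart. Working from the far rim edge, their average was (570.2, 248.6), against (570.4, 251.6) from the wrist camera, and I aimed in between.
  - The gripper read 18 mm on the 20 mm barrel and 45 mm on the 46 mm ring.

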